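Gauge the blind hole and slide the matching set-up block under the gauge head

TASK

Take the depth gauge from its stand and lower it into the blind hole of the beech blank until it stands on the bottom, without letting it drop, then let go of it. From how far it went in, choose the one wooden set-up block that just fits between the blank's top and the underside of the gauge's head, and slide that block along the blank, without lifting it, up to the gauge's shaft so that it lies under the head. Leave the gauge standing upright on the bottom, and the other two blocks and the things around where they are.

Things in the scene. Friction and masses are not known exactly. Their poses are not given: they have to be found in the camera images.
- blank: light beech blank, 240 x 320 x 66 mm (x, y, z), fixed to the table; origin at the centre of its underside, z up; its top face is 66 mm above the table. The blocks stand on it.
- hole (a point): centre of the mouth of the blank's one blind hole, on the top face, 50 mm along the blank's +x from its middle. The hole is upright, 15.3 mm in diameter with a 2 mm chamfer. Its flat-bottomed depth differs each time and is not told: it lies between 30 and 52 mm and has to be felt; a shaft entering off-centre or leaning can wedge part-way and feel like the bottom.
- gauge_grip (a point): depth gauge: centre of its black round handle, 20 mm in diameter and 46 mm tall, uppermost part of the gauge. Below the handle comes a thin aluminium head disc, 50 mm in diameter and 6 mm thick, and below that a steel shaft 14 mm in diameter and 96 mm long with a flat foot. Total 148 mm, 0.16 kg; this point is 125 mm above the foot, z runs up the shaft. It starts upright in its stand, the foot 10 mm above the table.
- gauge_head (a point): depth gauge: centre of the underside of its head disc, 96 mm above the foot.
- gauge_foot (a point): depth gauge: centre of the flat foot of its shaft.
- stand: plywood stand of the gauge, 70 x 70 x 55 mm, fixed, with a 15.5 mm hole 45 mm deep in its middle; origin at the centre of its underside.
- low_top (a point): centre of the top face of the lowest dark wooden set-up block, 60 x 60 mm and 43.5 mm tall, loose on the blank (0.08 to 0.16 kg); axes along its edges, z up. Pushing it takes up to about 3 N. The matching block leaves about 2.5 mm free under the head when the gauge stands on the bottom of the hole; the others are 9 mm or more too low or too tall.
- mid_top (a point): centre of the top face of the middle set-up block, 60 x 60 mm and 52.5 mm tall, otherwise like the lowest (0.09 to 0.19 kg).
- tall_top (a point): centre of the top face of the tallest set-up block, 60 x 60 mm and 61.5 mm tall, otherwise like the lowest (0.11 to 0.23 kg). The three blocks stand at three sides of the hole, about 0.1 m from it, in any order.
- screw_tray: bystander: fixed grey tray of screws, 100 x 80 x 35 mm; origin under its centre.
- glue: bystander: white glue bottle, 56 mm in diameter, 150 mm tall, upright; origin under its centre.
- offcut: bystander: plywood offcut 100 x 40 x 22 mm, lying flat; origin under its centre.

How it is judged:
By the outcome, as a careful person would: the job done as asked, in the order asked, and still so for the second after the job is handed in, with the robot touching nothing.
It also fails if it takes over 58 s, if anything falls off the work surface, if the arm or the gripper's body presses on something with over 40 N, if the wrist force passes 120 N, or if a joint passes its speed limit or range.

ROBOT

A 7-joint arm with a two-finger parallel gripper is mounted at the origin on the work surface. World frame = base frame: x ahead of the robot, y to its left, z up, the work surface at z = 0. Lengths are in m, angles in rad, forces in N, time in s.
With the tool pointing down it reaches from about 0.425 to 0.925 m from the base axis. Payload 6.8 kg.
Tool frame: the origin (TCP) lies at the very end of the fingers, on their centre line; the grasp point (between the pads) lies 19 mm behind it (r.tcp_to_grasp is the distance from the TCP to the grasp point, in m); z points along the fingers, y is the line along which they close (so a half turn about z gives the same grasp; the last joint's range is limited). The gripper opens to 85 mm and grips with 20 to 120 N. Pads are 22 mm wide; open, the fingers measure 114 mm over their backs; the gripper's body (76 mm by 85 mm) begins 54 mm behind the grasp point. The pads swing forward as they close: fully open they stand 13 mm farther back than shut.
Start: joints at [-1.365, 0.477, 0.022, 1.555, -0.011, 1.109, -0.083], TCP at [0.208, 0.642, 0.231] pointing down, gripper open.
Joint ranges: [-2.96, 2.96], [-0.34, 2.1], [-1.41, 1.46], [0.24, 2.44], [-1.37, 4.51], [0.17, 1.92], [-2.96, 2.96]. Speed limits (rad/s): [2.39, 2.39, 3.14, 3.14, 3.14, 3.14, 3.14].

INTERFACE

Orientations are given as a rotation vector (axis times angle).
In Python, from bench import r gives the robot as it stands.
- The arm moves only by the tool step_arm, never from a script. Its argument "moves" is a list of rows, each a list of 7 numbers: the shift along the tool's x, y, z in mm, then the turn, a rotation vector about the tool's x, y, z in rad, then the finger opening in mm, from 0 to 85.4. A call has 1 to 8 rows; each row is the pose to reach, as a shift and turn from the pose commanded when the call began, along the tool's axes at that moment; what a row does not reach only later rows make up. A row lasts 1/10 s, in which the tool goes at most 50 mm and 8.59 degrees, less where a joint would pass 70% of its speed; a pose out of reach is approached as far as the arm can. A call with a gripper value outside its range is refused whole. The fingers move at their own pace and stop on an object; "grip_force" is the grip in N (left out, the last holds). Time passes only in rows, so rows that repeat a pose let the fingers close. It gives the time, the measured TCP pose, the force, the opening and the grip force at its end, in the units of the state.
- r.get_obs(): the state, without advancing time (a new reading comes with each control period).
- r.grab_frame(name): name is "scene" or "top"; returns a dict with "image" (480x640x3 uint8, red, green, blue), "depth" (480x640 float32, m along the optical axis (not along the pixel's ray), 0 where there is no reading), "mtx" (3x3 intrinsics, pixels), "rvec" (rotation vector, rad) and "tvec" (3), from world to camera coordinates, as OpenCV has them. Camera axes: x right, y down, z forward; pixel columns grow to the right and rows downward; lengths in m; the calibration is good to about 2 mm. A picture is of the moment at which its call begins.
- r.hand_in(): hands the job in; it is judged then, once.
The state is a dict: "clock": time; "joints": joint angles; "qvel": joint speeds; "tau": joint torques, N m; "tcp_pos": TCP position; "orientation": TCP orientation; "contact_force": force on the tool from outside, world axes, zero at the start; "moment": the same for the moment, N m; "grip_width": finger opening in m; "gripper_force": force on a finger pad.
Only numpy, scipy, OpenCV 4.12 (cv2) and the standard library are available. Lean on these libraries where they do the work, as an engineer would, in place of code of your own. Each camera call takes 0.05 s, during which the arm holds its last target. There are 200 camera calls.

## Working session

There is one attempt and no reset: what is moved stays moved. The work goes in short steps, Python scripts to look and compute and a tool call to move; the robot and the scene stay as the last step left them, time stands still between calls to the robot, and variables do not carry over. Pictures are saved under pics/ and viewed, at most 10 in all, crops included, and the job is handed in when it is done.

Besides the shell and the picture viewer there is one more tool, called after ">>>" as name(argument=value, ...), one argument or row to a line, values as JSON. step_arm: Moves the arm, as the interface text tells. Its arguments: {"type":"object","properties":{"moves":{"type":"array","items":{"type":"array","items":{"type":"number"}}},"grip_force":{"type":"number"}},"required":["moves"]}

```bash
mkdir -p pics
cat > h.py <<'E'
import numpy as np,cv2
from bench import r
def grab(n):
    f=r.grab_frame(n); f['R']=cv2.Rodrigues(np.array(f['rvec'],float))[0]; f['t']=np.array(f['tvec'],float).ravel(); return f
def cloud(f):
    d=f['depth'];v,u=np.mgrid[:480,:640];K=f['mtx']
    p=np.stack([(u-K[0,2])/K[0,0]*d,(v-K[1,2])/K[1,1]*d,d],-1)
    w=(p-f['t'])@f['R']; w[d==0]=np.nan; return w
E
python3 - <<'E'
from h import *
for n in ['scene','top']:
    f=grab(n); cv2.imwrite(f'pics/{n}0.png',f['image'][:,:,::-1]); print(n,-f['R'].T@f['t'],f['R'].tolist(),f['mtx'].tolist())
    np.save(f'{n}0.npy',cloud(f))
o=r.get_obs();print(o)
E
```

```text
scene [1.06109292 0.71162144 0.84550243] [[-0.8040977541053285, 0.5942743558830429, 0.016272423991561508], [0.36758969250038176, 0.5185159408241744, -0.7720226920749782], [-0.46723079929542477, -0.6148001374845458, -0.6353866312244398]] [[566.0731609927678, 0.0, 319.1206995936837], [0.0, 566.0731609927678, 236.98919497951022], [0.0, 0.0, 1.0]]
top [0.35673539 0.00189343 1.07338436] [[0.011074898931279997, -0.9999196219529211, -0.0061722157439017405], [-0.9832016218378011, -0.009764686710799553, -0.1822614103669704], [0.1821864907976966, 0.008087059228623739, -0.9832307369299709]] [[474.51856015186877, 0.0, 320.55393042114275], [0.0, 474.51856015186877, 240.79900045367563], [0.0, 0.0, 1.0]]
{'clock': 0.1, 'joints': array([-1.36506035,  0.47776473,  0.02232378,  1.55633612, -0.01149363,
        1.10927988, -0.08310282]), 'qvel': array([-1.57242622e-04, -1.01457755e-03, -1.99736277e-04, -2.58988620e-03,
        6.34310705e-04, -1.88714730e-03, -3.43991636e-05]), 'tau': array([ 4.38554707e-03, -5.97764289e+01,  1.61360878e+00, -2.81956279e+01,
        1.28063301e-02,  5.02771174e-03, -3.63557581e-05]), 'tcp_pos': array([0.2082177 , 0.64153309, 0.2303978 ]), 'orientation': array([-4.90872172e-01, -3.10286235e+00,  2.59817664e-03]), 'contact_force': array([-0.38269253,  0.15855094, -0.05459353]), 'moment': array([-0.02283677, -0.02591896, -0.02708914]), 'gripper_force': 0.0, 'grip_width': 0.0852264659061651}
```

View pics/top0.png

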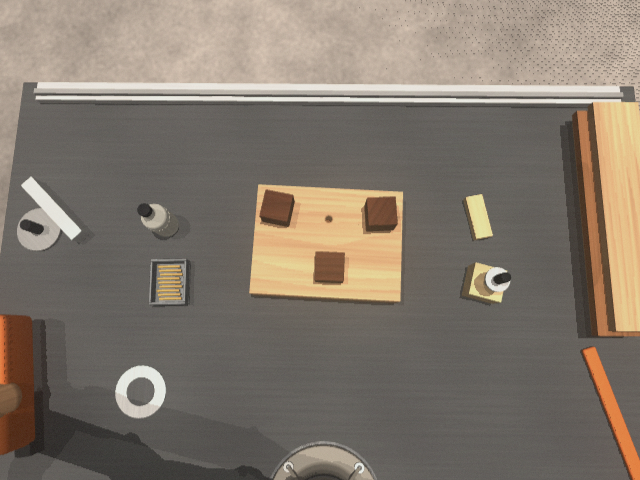

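View pics/scene0.png

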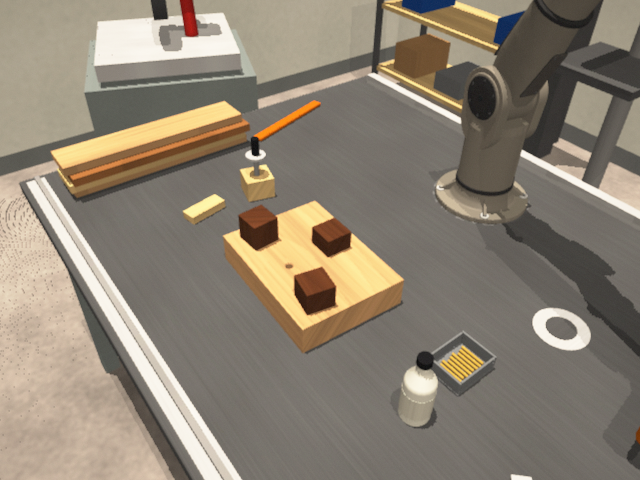

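The top view shows the hole at about (328,218). The blocks are at left (277,207), right (381,213) and near (329,266). The gauge is in its stand at (495,280), the offcut at (479,216), the tray at (169,282) and the glue bottle at (158,218). The scene view agrees with this: hole at (289,266), gauge handle at (255,146).

Run:
```python
from h import *
def rect(w,lo,hi,box,n):
    m=(w[...,2]>lo)&(w[...,2]<hi)&(w[...,0]>box[0])&(w[...,0]<box[1])&(w[...,1]>box[2])&(w[...,1]<box[3])
    p=w[m]
    if len(p)<4: print(n,'none');return
    q=cv2.minAreaRect((p[:,:2]*1000).astype(np.float32)); print(n,len(p),'z',np.round(np.median(p[:,2]),4),'mean',p.mean(0).round(4),[np.round(a,1) for a in q])
for s in ['top','scene']:
    w=np.load(s+'0.npy')
    print(s)
    rect(w,.058,.074,(.25,.75,-.25,.25),'blank')
    for nm,b in dict(L=(.35,.7,.04,.17),R=(.35,.7,-.2,-.05),N=(.3,.47,-.05,.05)).items():
        m=(w[...,0]>b[0])&(w[...,0]<b[1])&(w[...,1]>b[2])&(w[...,1]<b[3])&(w[...,2]>.09)
        z=np.median(w[m][:,2]); print('top z',np.nanpercentile(w[m][:,2],[50,80,95]).round(4))
        z=np.nanpercentile(w[m][:,2],80)
        rect(w,z-.005,z+.005,b,nm)
    g=(.2,.5,-.5,-.25)
    rect(w,.046,.062,g,'stand')
    rect(w,.107,.117,g,'disc')
    rect(w,.15,.17,g,'htop')
    rect(w,.12,.15,g,'handle')
    rect(w,.012,.03,(.4,.65,-.5,-.25),'offcut')
    if s=='top':
        # px->plane
        pass
# hole from images: plane z=.066
for s in ['top','scene']:
    f=grab(s);im=f['image'].astype(int).sum(2)
    w=cloud(f)
    d=-f['R'].T@f['t']
    v,u=np.mgrid[:480,:640];K=f['mtx']
    ray=np.stack([(u-K[0,2])/K[0,0],(v-K[1,2])/K[1,1],np.ones(u.shape)],-1)@f['R']
    p=d+ray*((.066-d[2])/ray[...,2])[...,None]
    c=(328,218) if s=='top' else (289,266)
    m=(abs(u-c[0])<9)&(abs(v-c[1])<9)&(im<260)
    print(s,'hole',m.sum(),u[m].mean(),v[m].mean(),p[m].mean(0), cv2.minAreaRect((p[m][:,:2]*1000).astype(np.float32)))
```

```text
top
blank 13259 z 0.0656 mean [ 0.5335 -0.0032  0.0656] [array([543.8,  -3.9]), array([320.9, 240.9]), np.float64(87.5)]
top z [0.1178 0.1192 0.1206]
L 791 z 0.118 mean [0.6082 0.1032 0.118 ] [array([608.8, 103.3]), array([60.4, 60. ]), np.float64(78.8)]
top z [0.1268 0.1283 0.1297]
R 826 z 0.1271 mean [ 0.5965 -0.1146  0.1271] [array([ 597. , -114.8]), array([60.4, 60. ]), np.float64(3.0)]
top z [0.1087 0.1101 0.1115]
N 222 z 0.1089 mean [ 0.4619 -0.0089  0.1089] [array([461.7,  -8.2]), array([14.8, 57.3]), np.float64(0.6)]
stand 678 z 0.0542 mean [ 0.4554 -0.3372  0.0541] [array([ 460.3, -348.6]), array([71.5, 70.4]), np.float64(75.8)]
disc 345 z 0.1113 mean [ 0.4588 -0.3448  0.1114] [array([ 460., -348.]), array([49. , 46.6]), np.float64(15.1)]
htop 89 z 0.1565 mean [ 0.4598 -0.3482  0.1566] [array([ 460.2, -348.4]), array([19. , 17.9]), np.float64(63.8)]
handle 62 z 0.1358 mean [ 0.4582 -0.3424  0.1348] [array([ 459.1, -344.5]), array([20. , 11.5]), np.float64(14.0)]
offcut 820 z 0.0214 mean [ 0.5863 -0.3446  0.0211] [array([ 534.7, -342.5]), array([ 65.7, 230.8]), np.float64(88.
[... 770 characters left out ...]
z 0.1578 mean [ 0.4605 -0.3447  0.1567] [array([ 460. , -345.1]), array([18.1, 18.3]), np.float64(69.2)]
handle 84 z 0.1345 mean [ 0.4621 -0.342   0.1347] [array([ 461.2, -343.1]), array([12. , 19.2]), np.float64(61.7)]
offcut 640 z 0.0222 mean [ 0.567  -0.3375  0.0214] [array([ 539.2, -352.3]), array([ 84.3, 219.9]), np.float64(86.4)]
top hole 19 328.6842105263158 218.47368421052633 [ 0.59302256 -0.00697943  0.066     ] ((593.3853149414062, -6.842803955078125), (10.796586990356445, 7.957862854003906), 63.39034652709961)
scene hole 0 nan nan [nan nan nan] ((0.0, 0.0), (0.0, 0.0), 0.0)<stdin>:35: RuntimeWarning: Mean of empty slice.
  ret = ret.dtype.type(ret / rcount)
  ret = um.true_divide(
```

```bash
cat >> h.py <<'E'
from scipy.spatial.transform import Rotation as Ro
def rel(p,yaw=None,ob=None):
    "shift mm/turn in tool axes to reach world p with tool down, tool y axis along world yaw (deg, mod 180)"
    o=ob or r.get_obs(); R=Ro.from_rotvec(o['orientation']); M=R.as_matrix()
    cy=np.degrees(np.arctan2(M[1,1],M[0,1]))
    if yaw is None: yaw=cy
    yaw=cy+((yaw-cy+90)%180-90); a=np.radians(yaw)
    y=np.array([np.cos(a),np.sin(a),0]);z=np.array([0,0,-1.]);x=np.cross(y,z)
    D=R.inv()*Ro.from_matrix(np.stack([x,y,z],1))
    print('tcp',o['tcp_pos'].round(4),'tooly yaw',cy.round(2),'j7',o['joints'][6].round(2),'F',o['contact_force'].round(2),'w',round(o['grip_width']*1000,1),'t',round(o['clock'],2))
    print('shift',(M.T@(np.array(p)-o['tcp_pos'])*1000).round(1),'turn',D.as_rotvec().round(4))
E
python3 - <<'E'
from h import *
rel((.56,.2,.24)); rel((.460,-.347,.24),0)
print(r.get_obs()['joints'])
E
```

```text
tcp [0.2083 0.6417 0.2307] tooly yaw 72.02 j7 -0.08 F [0.18 0.4  0.17] w 85.4 t 0.2
shift [-470.9 -311.6   -8.9] turn [-0.0011  0.0001  0.    ]
tcp [0.2083 0.6417 0.2307] tooly yaw 72.02 j7 -0.08 F [0.18 0.4  0.17] w 85.4 t 0.2
shift [-544.6 -862.7   -8.3] turn [-9.000e-04  8.000e-04  1.257e+00]
[-1.36510979  0.47748267  0.02237088  1.55601004 -0.01148685  1.10930272
 -0.08310507]
```

>>> step_arm(
  moves=[
    [-40,-20,-10,0,0,0.1,85],
    [-90,-50,-10,0,0,0.2,85],
    [-140,-85,-10,0,0,0.3,85],
    [-190,-120,-10,0,0,0.4,85],
    [-240,-155,-10,0,0,0.5,85],
    [-290,-190,-10,0,0,0.6,85],
    [-340,-225,-10,0,0,0.7,85],
    [-380,-250,-10,0,0,0.8,85],
  ],
)

```text
clock: 1.0
tcp_pos: [0.4558, 0.3327, 0.2414]
orientation: [-1.666, -2.663, -0.0]
contact_force: [0.6, 0.9, -0.1]
grip_width: 0.0852
gripper_force: 0.0
```

Run:
```python
from h import *
rel((.56,-.1,.24),0);rel((.460,-.347,.24),0)
```

```text
tcp [0.4558 0.3327 0.2414] tooly yaw 25.96 j7 -0.19 F [ 0.64  0.9  -0.1 ] w 85.2 t 1.0
shift [-434.6  -95.7    1.3] turn [ 0.00e+00 -3.00e-04  4.53e-01]
tcp [0.4558 0.3327 0.2414] tooly yaw 25.96 j7 -0.19 F [ 0.64  0.9  -0.1 ] w 85.2 t 1.0
shift [-612.9 -293.7    1.2] turn [ 0.00e+00 -3.00e-04  4.53e-01]
```

>>> step_arm(
  moves=[
    [-45,-10,0,0,0,0.1,85],
    [-90,-20,0,0,0,0.2,85],
    [-135,-30,0,0,0,0.3,85],
    [-180,-40,0,0,0,0.4,85],
    [-225,-50,0,0,0,0.45,85],
    [-270,-60,0,0,0,0.45,85],
    [-320,-75,0,0,0,0.45,85],
    [-365,-90,0,0,0,0.45,85],
  ],
)

```text
clock: 1.8
tcp_pos: [0.5355, -0.0345, 0.2414]
orientation: [2.213, 2.23, 0.001]
contact_force: [1.2, -0.1, -0.1]
grip_width: 0.0846
gripper_force: 0.0
```

Run:
```python
from h import *
rel((.460,-.347,.20),-20)
```

```text
tcp [ 0.5355 -0.0345  0.2414] tooly yaw 0.44 j7 0.12 F [ 1.15 -0.13 -0.06] w 84.6 t 1.8
shift [-312.   -77.9   41.3] turn [ 4.000e-04 -3.000e-04  3.567e-01]
```

>>> step_arm(
  moves=[
    [-45,-10,0,0,0,0,60],
    [-90,-22,0,0,0,0,50],
    [-135,-34,0,0,0,0,50],
    [-180,-45,0,0,0,0,50],
    [-225,-56,0,0,0,0,50],
    [-270,-67,0,0,0,0,50],
    [-310,-78,0,0,0,0,50],
    [-310,-78,0,0,0,0,50],
  ],
)

```text
clock: 2.6
tcp_pos: [0.4559, -0.3498, 0.2418]
orientation: [2.223, 2.217, -0.005]
contact_force: [-0.5, 0.6, -0.5]
grip_width: 0.0499
gripper_force: 0.0
```

Run:
```python
from h import *
rel((.460,-.347,.12),0)
```

```text
tcp [ 0.4559 -0.3498  0.2418] tooly yaw -0.15 j7 0.79 F [-0.46  0.56 -0.46] w 49.9 t 2.6
shift [  3.3   4.2 121.8] turn [-0.0007  0.0038 -0.0027]
```

>>> step_arm(
  moves=[
    [2,3,40,0,0,0,50],
    [2,3,75,0,0,0,50],
    [2,3,95,0,0,0,50],
    [2,3,100,0,0,0,50],
    [2,3,100,0,0,0,50],
  ],
)

```text
clock: 3.1
tcp_pos: [0.4624, -0.3407, 0.141]
orientation: [-2.212, -2.229, 0.001]
contact_force: [0.5, -0.3, -1.2]
grip_width: 0.0504
gripper_force: 0.0
```

Run:
```python
from h import *
rel((.460,-.3475,.119),0)
f=grab('scene');cv2.imwrite('pics/s1.png',cv2.resize(f['image'][80:240,160:360,::-1],None,fx=4,fy=4)[:600])
```

```text
tcp [ 0.4624 -0.3407  0.141 ] tooly yaw 0.42 j7 0.86 F [ 0.54 -0.31 -1.16] w 50.4 t 3.1
shift [-6.8 -2.5 21.9] turn [-0.0011 -0.0006  0.0074]
```

View pics/s1.png

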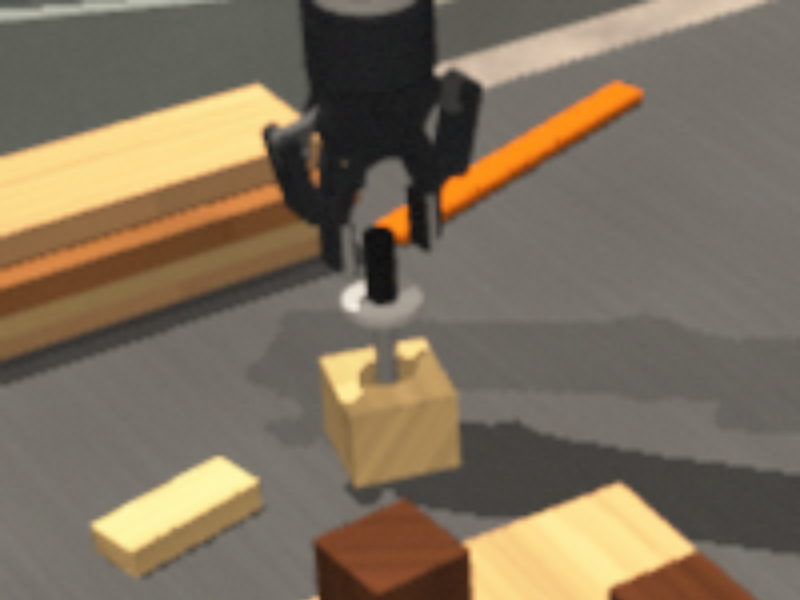

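The picture shows the fingers at (340,250) and (425,225), one on each side of the handle at (378,265). They are still slightly high, so I'll correct and go down.

>>> step_arm(
  moves=[
    [-6,-2,8,0,0,0,50],
    [-6,-2,16,0,0,0.0,50],
    [-6,-2,22,0,0,0.0,50],
    [-6,-2,22,0,0,0,50],
    [-6,-2,22,0,0,0,50],
    [-6,-2,22,0,0,0,50],
  ],
)

```text
clock: 3.75
tcp_pos: [0.4607, -0.3474, 0.1195]
orientation: [2.213, 2.229, 0.0]
contact_force: [0.0, -0.6, 0.5]
grip_width: 0.05
gripper_force: 0.0
```

Run:
```python
from h import *
rel((.460,-.3475,.119),0)
```

```text
tcp [ 0.4607 -0.3474  0.1195] tooly yaw 0.4 j7 0.9 F [ 0.04 -0.58  0.55] w 50.0 t 3.75
shift [-0.1 -0.7  0.5] turn [0.0003 0.0002 0.007 ]
```

>>> step_arm(
  grip_force=40,
  moves=[
    [0,0,0,0,0,0,30],
    [0,0,0,0,0,0,18],
    [0,0,0,0,0,0,10],
    [0,0,0,0,0,0,10],
    [0,0,0,0,0,0,10],
    [0,0,0,0,0,0,10],
  ],
)

```text
clock: 4.35
tcp_pos: [0.4607, -0.3475, 0.1196]
orientation: [2.213, 2.229, 0.0]
contact_force: [-1.1, -0.4, 4.3]
grip_width: 0.0188
gripper_force: 38.9
```

Run:
```python
from h import *
rel((.460,-.3475,.119),0)
```

```text
tcp [ 0.4607 -0.3475  0.1196] tooly yaw 0.4 j7 0.9 F [-1.08 -0.38  4.34] w 18.8 t 4.35
shift [-0.  -0.7  0.6] turn [0.0004 0.0002 0.0069]
```

>>> step_arm(
  moves=[
    [0,0,-5,0,0,0,10],
    [0,0,-20,0,0,0,10],
    [0,0,-40,0,0,0,10],
    [0,0,-65,0,0,0,10],
    [0,0,-95,0,0,0,10],
    [0,0,-130,0,0,0,10],
    [0,0,-155,0,0,0,10],
    [0,0,-155,0,0,0,10],
  ],
)

```text
clock: 5.15
tcp_pos: [0.4618, -0.3489, 0.2788]
orientation: [2.21, 2.224, 0.004]
contact_force: [0.8, 0.4, -1.1]
grip_width: 0.0191
gripper_force: 39.5
```

Run:
```python
from h import *
rel((.593,-.0065,.28),0)
```

```text
tcp [ 0.4618 -0.3489  0.2788] tooly yaw 0.37 j7 0.77 F [ 0.84  0.43 -1.05] w 19.1 t 5.15
shift [341.5 133.4  -1.4] turn [0.0064 0.003  0.0064]
```

>>> step_arm(
  moves=[
    [20,8,0,0,0,0,10],
    [55,21,0,0,0,0,10],
    [95,37,0,0,0,0,10],
    [140,55,0,0,0,0,10],
    [185,72,0,0,0,0,10],
    [230,90,0,0,0,0,10],
    [270,105,0,0,0,0,10],
    [305,119,0,0,0,0,10],
  ],
)

```text
clock: 5.95
tcp_pos: [0.5772, -0.0387, 0.2737]
orientation: [-2.211, -2.23, 0.001]
contact_force: [0.6, -0.8, -2.2]
grip_width: 0.019
gripper_force: 39.5
```

>>> step_arm(
  moves=[
    [20,8,0,0,0,0,10],
    [32,12,0,0,0,0,10],
    [36,14,0,0,0,0,10],
    [36,14,0,0,0,0,10],
    [36,14,0,0,0,0,10],
    [36,14,0,0,0,0,10],
  ],
)

```text
clock: 6.55
tcp_pos: [0.5908, -0.0072, 0.2744]
orientation: [2.216, 2.226, -0.0]
contact_force: [1.0, -0.4, -1.4]
grip_width: 0.0186
gripper_force: 39.4
```

Run:
```python
from h import *
rel((.593,-.0065,.20),0)
```

```text
tcp [ 0.5908 -0.0072  0.2744] tooly yaw 0.25 j7 0.1 F [ 1.04 -0.44 -1.42] w 18.6 t 6.55
shift [ 0.7  2.2 74.4] turn [0.     0.0003 0.0044]
```

>>> step_arm(
  moves=[
    [0.7,2.2,20,0,0,0,10],
    [0.7,2.2,50,0,0,0,10],
    [0.7,2.2,75,0,0,0,10],
    [0.7,2.2,86,0,0,0.004,10],
    [0.7,2.2,86,0,0,0.004,10],
    [0.7,2.2,86,0,0,0.004,10],
    [0.7,2.2,86,0,0,0.004,10],
  ],
)

```text
clock: 7.25
tcp_pos: [0.5944, -0.0049, 0.1898]
orientation: [2.217, 2.223, 0.003]
contact_force: [0.3, -0.2, -1.1]
grip_width: 0.0188
gripper_force: 39.3
```

Run:
```python
from h import *
rel((.593,-.0065,.188),0)
f=grab('scene');g=grab('top');np.savez('d2.npz',s=cloud(f),t=cloud(g))
a=cv2.resize(f['image'][170:320,220:360,::-1],None,fx=4,fy=4,interpolation=cv2.INTER_CUBIC)
cv2.imwrite('pics/s2.png',a[:600])
# expected pixel of foot & hole
for nm,ff in (('scene',f),('top',g)):
  for P in [(.593,-.0065,.066),(.593,-.0065,.078),(.593,-.0065,.174)]:
    c=ff['R']@np.array(P)+ff['t'];print(nm,P,(ff['mtx']@c)[:2]/c[2])
```

```text
tcp [ 0.5944 -0.0049  0.1898] tooly yaw 0.15 j7 0.15 F [ 0.34 -0.16 -1.12] w 18.8 t 7.25
shift [-1.6 -1.4  1.8] turn [ 0.0026 -0.0003  0.0026]
scene (0.593, -0.0065, 0.066) [288.23117862 265.09459924]
scene (0.593, -0.0065, 0.078) [288.12229439 260.71260034]
scene (0.593, -0.0065, 0.174) [287.19622362 223.44328215]
top (0.593, -0.0065, 0.066) [328.46381201 218.48123838]
top (0.593, -0.0065, 0.078) [328.52075893 217.20767582]
top (0.593, -0.0065, 0.174) [329.02850528 205.85242161]
```

View pics/s2.png

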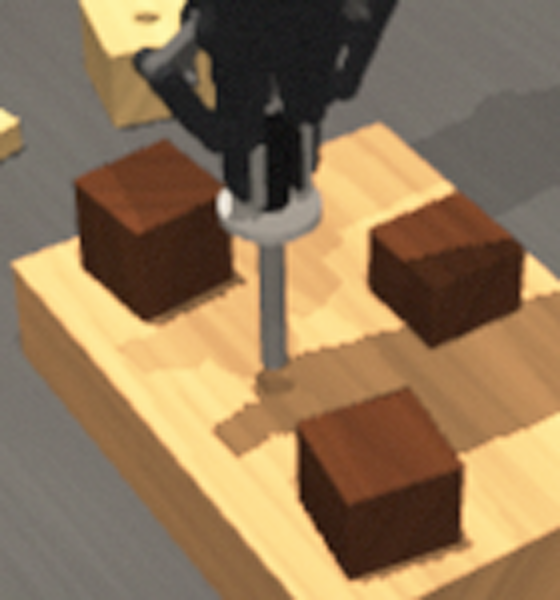

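The picture shows the shaft at crop columns 270 to 275 with its foot just above the mouth of the hole at (275,383). It is nearly on centre and upright. I'll check this with depth and a reading once the arm has settled.

Run:
```python
from h import *
rel((.593,-.0065,.188),0)
f=grab('scene');w=cloud(f)
m=(abs(w[...,0]-.593)<.02)&(abs(w[...,1]+.0065)<.02)&(w[...,2]>.082)&(w[...,2]<.16)
p=w[m]
from scipy.optimize import least_squares
def res(q):
    d=p[:,:2]-(q[:2]+np.outer(p[:,2]-.12,q[2:])); return np.hypot(*d.T)-.007
s=least_squares(res,[.593,-.0065,0,0],loss='soft_l1',f_scale=.002)
print(len(p),s.x.round(4),np.abs(s.fun).mean())
# colour-edge: centre columns of the shaft per row vs hole column
im=f['image'].astype(int)
for v in range(232,262,4): print(v,im[v,278:300].sum(1).tolist())
```

```text
tcp [ 0.5941 -0.0047  0.1895] tooly yaw 0.17 j7 0.15 F [ 0.17 -0.45 -1.84] w 18.9 t 7.35
shift [-1.8 -1.1  1.5] turn [ 0.0022 -0.0004  0.0029]
198 [ 0.592  -0.0066  0.0072  0.0079] 0.0009722560195621645
232 [425, 534, 552, 553, 560, 544, 446, 267, 295, 299, 300, 287, 268, 408, 543, 531, 520, 527, 530, 535, 535, 525]
236 [404, 569, 559, 545, 540, 541, 477, 269, 291, 296, 302, 289, 263, 399, 535, 539, 540, 541, 540, 528, 523, 521]
240 [275, 301, 306, 440, 566, 557, 492, 270, 288, 299, 294, 284, 262, 380, 520, 534, 531, 527, 531, 536, 537, 535]
244 [561, 551, 553, 560, 564, 558, 505, 315, 287, 295, 294, 293, 269, 376, 535, 580, 576, 578, 568, 547, 534, 525]
248 [554, 555, 557, 559, 552, 549, 497, 310, 288, 292, 291, 287, 270, 367, 512, 565, 591, 590, 572, 590, 617, 628]
252 [564, 552, 543, 543, 550, 554, 511, 368, 288, 306, 307, 304, 296, 372, 515, 585, 616, 620, 610, 610, 614, 622]
256 [546, 564, 565, 562, 555, 543, 493, 348, 290, 305, 312, 305, 293, 330, 468, 554, 567, 596, 612, 614, 617, 613]
260 [525, 521, 521, 531, 548, 561, 551, 466, 291, 308, 312, 306, 291, 273, 298, 338, 349, 381, 383, 385, 389, 388]
```

>>> step_arm(
  moves=[
    [-1.1,-0.5,0,0,0,0,10],
    [-1.1,-0.5,3,0,0,0,10],
    [-1.1,-0.5,6,0,0,0,10],
    [-1.1,-0.5,9,0,0,0,10],
    [-1.1,-0.5,12,0,0,0,10],
    [-1.1,-0.5,14,0,0,0,10],
    [-1.1,-0.5,16,0,0,0,10],
    [-1.1,-0.5,16,0,0,0,10],
  ],
)

```text
clock: 8.2
tcp_pos: [0.5932, -0.0054, 0.1722]
orientation: [2.218, 2.225, 0.001]
contact_force: [0.7, 1.8, -1.8]
grip_width: 0.019
gripper_force: 39.5
```

Run:
```python
from h import *
rel((.5937,-.0058,.170),0);print(r.get_obs()['moment'])
```

```text
tcp [ 0.5932 -0.0054  0.1722] tooly yaw 0.18 j7 0.16 F [ 0.73  1.78 -1.76] w 19.0 t 8.2
shift [-0.4  0.5  2.2] turn [ 0.0007 -0.0004  0.0032]
[ 0.27943399 -0.30867497 -0.01004388]
```

>>> step_arm(
  moves=[
    [0.4,0,2,0,0,0,10],
    [0.4,0,4,0,0,0,10],
    [0.4,0,6,0,0,0,10],
    [0.4,0,8,0,0,0,10],
    [0.4,0,10,0,0,0,10],
    [0.4,0,10,0,0,0,10],
  ],
)

```text
clock: 8.8
tcp_pos: [0.5929, -0.0052, 0.162]
orientation: [-2.218, -2.225, 0.0]
contact_force: [1.4, 0.9, -2.5]
grip_width: 0.0189
gripper_force: 39.4
```

Run:
```python
from h import *
rel((.5937,-.0058,.170),0);print(r.get_obs()['moment'])
```

```text
tcp [ 0.5929 -0.0052  0.162 ] tooly yaw 0.17 j7 0.16 F [ 1.43  0.85 -2.51] w 18.9 t 8.8
shift [-0.6  0.8 -8. ] turn [-0.     0.     0.003]
[ 0.33184502 -0.56664447 -0.00416202]
```

>>> step_arm(
  moves=[
    [0.2,0.3,3,0,0,0,10],
    [0.2,0.3,6,0,0,0,10],
    [0.2,0.3,9,0,0,0,10],
    [0.2,0.3,12,0,0,0,10],
    [0.2,0.3,14,0,0,0,10],
    [0.2,0.3,14,0,0,0,10],
  ],
)

```text
clock: 9.4
tcp_pos: [0.593, -0.0051, 0.1479]
orientation: [-2.218, -2.225, 0.001]
contact_force: [1.4, 1.9, -2.9]
grip_width: 0.0188
gripper_force: 39.6
```

>>> step_arm(
  moves=[
    [0,0,1,0,0,0,10],
    [0,0,2,0,0,0,10],
    [0,0,3,0,0,0,10],
    [0,0,4,0,0,0,10],
    [0,0,5,0,0,0,10],
    [0,0,5,0,0,0,10],
  ],
)

```text
clock: 10.0
tcp_pos: [0.5934, -0.0052, 0.1436]
orientation: [2.218, 2.225, 0.001]
contact_force: [-0.9, 0.5, 2.3]
grip_width: 0.0189
gripper_force: 39.9
```

Run:
```python
from h import *
rel((.5937,-.0058,.1436),0);print(r.get_obs()['moment'])
```

```text
tcp [ 0.5934 -0.0052  0.1436] tooly yaw 0.17 j7 0.18 F [-0.86  0.46  2.31] w 18.9 t 10.0
shift [-0.6  0.3 -0. ] turn [ 0.0005 -0.0001  0.0029]
[ 0.3182539  -0.02704126 -0.03348278]
```

>>> step_arm(
  moves=[
    [0,0,0.5,0,0,0,10],
    [0,0,1,0,0,0,10],
    [0,0,1,0,0,0,10],
    [0,0,1,0,0,0,10],
  ],
)

```text
clock: 10.4
tcp_pos: [0.5937, -0.0053, 0.1435]
orientation: [2.218, 2.224, 0.002]
contact_force: [-1.6, 1.0, 10.2]
grip_width: 0.019
gripper_force: 40.9
```

Run:
```python
from h import *
rel((.5937,-.0058,.1436),0);print(r.get_obs()['moment'])
```

```text
tcp [ 0.5937 -0.0053  0.1435] tooly yaw 0.16 j7 0.18 F [-1.58  0.98 10.22] w 19.0 t 10.4
shift [-0.5  0.  -0.1] turn [ 0.0012 -0.0005  0.0028]
[0.31132167 0.56237412 0.01217151]
```

Firm contact came at about 32 mm deep. I'll lift a little, lower again with a small offset, and rule out a wedge.

>>> step_arm(
  moves=[
    [0,0,-3,0,0,0,10],
    [0.4,-0.4,-4,0,0,0,10],
    [0.4,-0.4,-4,0,0,0,10],
    [0.4,-0.4,-2,0,0,0,10],
    [0.4,-0.4,-1,0,0,0,10],
    [0.4,-0.4,0,0,0,0,10],
    [0.4,-0.4,0.5,0,0,0,10],
    [0.4,-0.4,0.5,0,0,0,10],
  ],
)

```text
clock: 11.2
tcp_pos: [0.5935, -0.005, 0.1435]
orientation: [2.218, 2.224, 0.002]
contact_force: [-2.5, 1.1, 13.4]
grip_width: 0.0193
gripper_force: 41.4
```

Run:
```python
from h import *
rel((.5937,-.0058,.1436),0);print(r.get_obs()['moment'])
f=grab('scene');a=cv2.resize(f['image'][190:310,230:350,::-1],None,fx=5,fy=5,interpolation=cv2.INTER_CUBIC);cv2.imwrite('pics/s3.png',a)
```

```text
tcp [ 0.5935 -0.005   0.1435] tooly yaw 0.15 j7 0.18 F [-2.47  1.14 13.36] w 19.3 t 11.2
shift [-0.8  0.2 -0.1] turn [ 0.0014 -0.0007  0.0026]
[0.27474695 0.78544617 0.05919172]
```

View pics/s3.png

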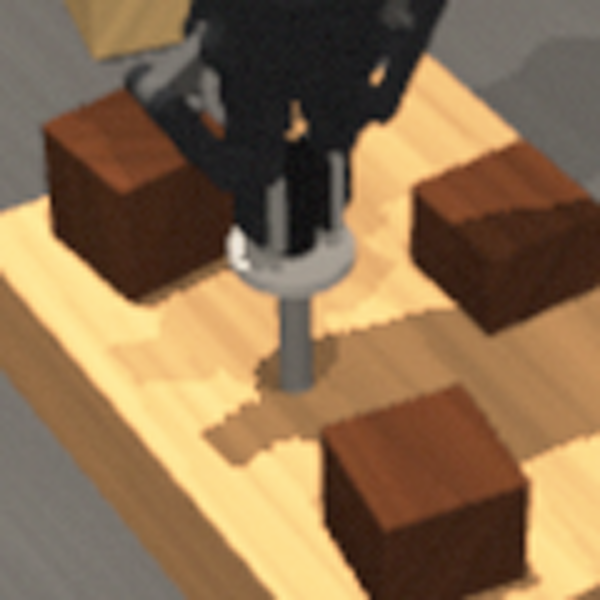

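The gauge stands straight in the hole, with the shaft entering at (295,385), and it stopped at the same 32 mm on both tries. So the tallest block (right, −y side) is the match. Next I'll ease the press and release.

>>> step_arm(
  grip_force=20,
  moves=[
    [-0.4,0.2,-1,0,0,0,10],
    [-0.4,0.2,-1,0,0,0,10],
    [-0.4,0.2,-1,0,0,0,22],
    [-0.4,0.2,-1,0,0,0,30],
    [-0.4,0.2,-1,0,0,0,45],
    [-0.4,0.2,-1,0,0,0,45],
    [-0.4,0.2,-1,0,0,0,45],
  ],
)

```text
clock: 11.95
tcp_pos: [0.5928, -0.0053, 0.1426]
orientation: [-2.218, -2.225, 0.001]
contact_force: [0.6, 0.2, -0.4]
grip_width: 0.0446
gripper_force: 0.0
```

>>> step_arm(
  moves=[
    [0,0,-10,0,0,0,45],
    [0,0,-25,0,0,0,45],
    [0,0,-50,0,0,0,45],
    [0,0,-80,0,0,0,45],
    [0,0,-100,0,0,0,45],
    [0,0,-100,0,0,0,45],
  ],
)

```text
clock: 12.55
tcp_pos: [0.5952, -0.0056, 0.2474]
orientation: [2.216, 2.221, 0.009]
contact_force: [1.3, -0.3, 0.2]
grip_width: 0.045
gripper_force: 0.0
```

Run:
```python
from h import *
rel((.5937,-.21,.24),3)
f=grab('scene');w=cloud(f)
m=(abs(w[...,0]-.593)<.02)&(abs(w[...,1]+.0065)<.02)&(w[...,2]>.14)&(w[...,2]<.2)
print(np.nanpercentile(w[m][:,2],[50,90,98]),w[m].mean(0))
for v in [248,256]: print(f['image'].astype(int)[v,278:300].sum(1))
```

```text
tcp [ 0.5952 -0.0056  0.2474] tooly yaw 0.14 j7 0.11 F [ 1.29 -0.26  0.17] w 45.0 t 12.55
shift [-204.4   -2.1    7.2] turn [ 0.0073 -0.0009 -0.0498]
[0.16711277 0.18249776 0.18379565] [ 0.59394712 -0.00112448  0.16587337]
[551 550 533 507 488 455 432 431 409 413 412 403 405 388 420 491 531 568
 611 628 632 628]
[551 559 564 562 558 545 536 470 280 290 300 296 284 261 410 552 555 553
 579 618 619 618]
```

The gauge stands on the bottom with its handle top at about 0.1835, where 0.182 is expected. Now I'll go behind the tall block.

>>> step_arm(
  moves=[
    [-30,5,0,0,0,-0.02,40],
    [-70,6,0,0,0,-0.05,40],
    [-115,6,0,0,0,-0.05,40],
    [-155,6,0,0,0,-0.05,40],
    [-180,6,0,0,0,-0.05,40],
    [-186,6,0,0,0,-0.05,40],
    [-186,6,0,0,0,-0.05,40],
    [-186,6,0,0,0,-0.05,40],
  ],
)

```text
clock: 13.4
tcp_pos: [0.5997, -0.1892, 0.2423]
orientation: [-2.159, -2.28, -0.0]
contact_force: [0.1, 1.1, -0.7]
grip_width: 0.0403
gripper_force: 0.0
```

Run:
```python
from h import *
rel((.601,-.190,.085),3)
f=grab('top');w=cloud(f)
m=(w[...,2]>.122)&(w[...,2]<.133)&(abs(w[...,0]-.597)<.06)&(abs(w[...,1]+.1148)<.05)
print(m.sum(),cv2.minAreaRect((w[m][:,:2]*1000).astype(np.float32)))
m=(w[...,2]>.172)&(w[...,2]<.19)&(abs(w[...,0]-.593)<.03)&(abs(w[...,1]+.006)<.03)
print(m.sum(),w[m].mean(0))
```

```text
tcp [ 0.5997 -0.1892  0.2423] tooly yaw 3.14 j7 0.5 F [ 0.1   1.07 -0.68] w 40.3 t 13.4
shift [ -1.1   1.4 157.3] turn [-0.0008 -0.0013  0.0025]
839 ((597.1732177734375, -114.80720520019531), (61.50906753540039, 60.14678192138672), 3.4787402153015137)
88 [ 0.5914635  -0.00697533  0.18081624]
```

>>> step_arm(
  moves=[
    [-1,1,35,0,0,0,40],
    [-1,1,75,0,0,0,40],
    [-1,1,115,0,0,0,40],
    [-1,1,145,0,0,0,40],
    [-1,1,156,0,0,0,40],
    [-1,1,156,0,0,0,40],
    [-1,1,156,0,0,0,40],
  ],
)

```text
clock: 14.15
tcp_pos: [0.6017, -0.1918, 0.0882]
orientation: [2.16, 2.279, 0.002]
contact_force: [0.8, 0.1, 0.3]
grip_width: 0.0398
gripper_force: 0.0
```

>>> step_arm(
  moves=[
    [6,0,0,0,0,0,40],
    [12,0,0,0,0,0,40],
    [18,0,0,0,0,0,40],
    [24,0,0,0,0,0,40],
    [30,0,0,0,0,0,40],
    [36,0,0,0,0,0,40],
    [42,0,0,0,0,0,40],
    [48,0,0,0,0,0,40],
  ],
)

```text
clock: 14.95
tcp_pos: [0.598, -0.144, 0.0869]
orientation: [2.162, 2.279, -0.0]
contact_force: [0.6, -1.3, 0.2]
grip_width: 0.04
gripper_force: 0.0
```

```bash
cat > chk.py <<'E'
from h import *
rel((.594,-.0836,.085),3)
f=grab('top');w=cloud(f)
m=(w[...,2]>.122)&(w[...,2]<.133)&(abs(w[...,0]-.597)<.05)&(w[...,1]>-.16)&(w[...,1]<.0)
m&=~((np.hypot(w[...,0]-.5935,w[...,1]+.006)<.027))
print(m.sum(),cv2.minAreaRect((w[m][:,:2]*1000).astype(np.float32)),w[m].mean(0))
m=(w[...,2]>.172)&(w[...,2]<.19)&(abs(w[...,0]-.593)<.03)&(abs(w[...,1]+.006)<.02)
print('gauge',m.sum(),w[m].mean(0))
cv2.imwrite('pics/top_%d.png'%(r.get_obs()['clock']*100),cv2.resize(f['image'][150:290,240:420,::-1],None,fx=4,fy=4))
E
python3 chk.py
```

```text
tcp [ 0.598  -0.144   0.0869] tooly yaw 3.02 j7 0.52 F [ 0.56 -1.31  0.21] w 40.0 t 14.95
shift [60.5 -0.8  1.8] turn [0.0001 0.0004 0.0004]
80 ((613.0282592773438, -74.57960510253906), (16.880163192749023, 36.41640853881836), 59.5058708190918) [ 0.6139478  -0.07841756  0.12729411]
gauge 87 [ 0.59157057 -0.00709199  0.1807882 ]
```

>>> step_arm(
  moves=[
    [6,0,0,0,0,0,40],
    [12,0,0,0,0,0,40],
    [18,0,0,0,0,0,40],
    [24,0,0,0,0,0,40],
    [30,0,0,0,0,0,40],
    [36,0,0,0,0,0,40],
    [42,0,0,0,0,0,40],
    [48,0,0,0,0,0,40],
  ],
)

```text
clock: 15.8
tcp_pos: [0.5954, -0.0957, 0.0868]
orientation: [-2.162, -2.28, 0.0]
contact_force: [-0.1, -1.7, 0.6]
grip_width: 0.04
gripper_force: 0.1
```

```bash
cat >> chk.py <<'E'
f=grab('scene');w=cloud(f)
m=(w[...,2]>.122)&(w[...,2]<.133)&(abs(w[...,0]-.597)<.05)&(w[...,1]>-.16)&(w[...,1]<.0)
m&=~((np.hypot(w[...,0]-.5935,w[...,1]+.006)<.027))
print('scene',m.sum(),cv2.minAreaRect((w[m][:,:2]*1000).astype(np.float32)))
cv2.imwrite('pics/sc_%d.png'%(r.get_obs()['clock']*100),cv2.resize(f['image'][170:310,220:360,::-1],None,fx=4,fy=4,interpolation=cv2.INTER_CUBIC))
E
python3 chk.py; ls pics
```

```text
tcp [ 0.5954 -0.0957  0.0868] tooly yaw 3.04 j7 0.44 F [-0.13 -1.74  0.64] w 40.0 t 15.8
shift [12.1 -0.8  1.8] turn [-0.     -0.      0.0007]
2 ((619.34619140625, -23.29482650756836), (1.9030449390411377, 0.0), -179.02792358398438) [ 0.6193462  -0.02329482  0.12575997]
gauge 81 [ 0.59188061 -0.00636814  0.1812786 ]
scene 492 ((586.2542724609375, -64.02228546142578), (81.88556671142578, 82.59150695800781), 6.553041934967041)
s1.png
s2.png
s3.png
sc_1590.png
scene0.png
top0.png
top_1500.png
top_1585.png
```

View pics/sc_1590.png

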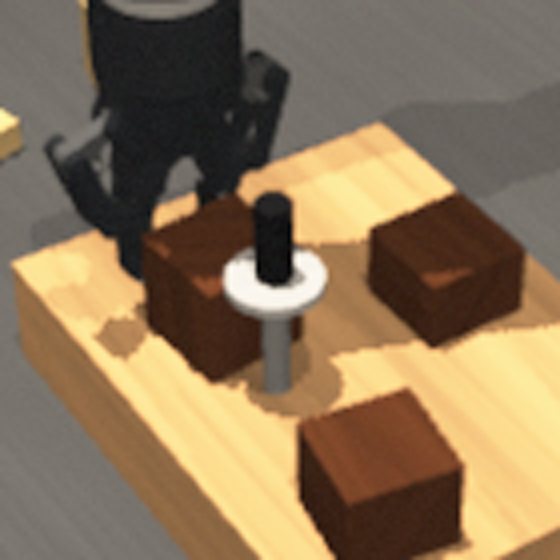

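The block is sliding straight, with its front corner at (215,378), and its leading edge is going under the head at (275,285). The gauge is upright. The last 12 mm I'll do slowly, watching the force.

>>> step_arm(
  moves=[
    [2,0,0,0,0,0,40],
    [4,0,0,0,0,0,40],
    [6,0,0,0,0,0,40],
    [8,0,0,0,0,0,40],
    [9,0,0,0,0,0,40],
    [9,0,0,0,0,0,40],
  ],
)

```text
clock: 16.5
tcp_pos: [0.595, -0.087, 0.0867]
orientation: [-2.161, -2.28, -0.0]
contact_force: [0.6, -1.2, 0.6]
grip_width: 0.0401
gripper_force: 0.0
```

>>> step_arm(
  moves=[
    [0.5,0,0,0,0,0,40],
    [1,0,0,0,0,0,40],
    [1.5,0,0,0,0,0,40],
    [1.5,0,0,0,0,0,40],
  ],
)

```text
clock: 16.9
tcp_pos: [0.5949, -0.0857, 0.0868]
orientation: [-2.162, -2.279, 0.0]
contact_force: [0.1, -1.4, 0.5]
grip_width: 0.04
gripper_force: 0.0
```

>>> step_arm(
  moves=[
    [0.3,0,0,0,0,0,40],
    [0.6,0,0,0,0,0,40],
    [0.9,0,0,0,0,0,40],
    [0.9,0,0,0,0,0,40],
  ],
)

```text
clock: 17.3
tcp_pos: [0.5949, -0.0847, 0.0868]
orientation: [-2.162, -2.28, -0.0]
contact_force: [-0.1, -0.7, 0.5]
grip_width: 0.0402
gripper_force: 0.0
```

```bash
python3 chk.py; ls pics
```

```text
tcp [ 0.5949 -0.0847  0.0868] tooly yaw 3.04 j7 0.43 F [-0.05 -0.66  0.53] w 40.2 t 17.3
shift [ 1.2 -0.8  1.8] turn [ 0.     -0.0001  0.0007]
0 ((0.0, 0.0), (0.0, 0.0), 0.0) [nan nan nan]
gauge 25 [ 5.94852512e-01 -4.50406869e-04  1.81151225e-01]
scene 404 ((590.7567749023438, -55.328147888183594), (75.03907775878906, 71.39773559570312), 10.636147499084473)
s1.png
s2.png
s3.png
sc_1590.png
sc_1739.png
scene0.png
top0.png
top_1500.png
top_1585.png
top_1735.pngchk.py:6: RuntimeWarning: Mean of empty slice.
  print(m.sum(),cv2.minAreaRect((w[m][:,:2]*1000).astype(np.float32)),w[m].mean(0))
  ret = um.true_divide(
```

>>> step_arm(
  moves=[
    [0.4,0,0,0,0,0,40],
    [0.8,0,0,0,0,0,40],
    [1,0,0,0,0,0,40],
    [1,0,0,0,0,0,40],
  ],
)

```text
clock: 17.8
tcp_pos: [0.5948, -0.0837, 0.0868]
orientation: [-2.162, -2.28, -0.0]
contact_force: [0.2, -0.9, 0.3]
grip_width: 0.0402
gripper_force: 0.0
```

>>> step_arm(
  moves=[
    [0.4,0,0,0,0,0,40],
    [0.8,0,0,0,0,0,40],
    [0.8,0,0,0,0,0,40],
    [0.8,0,0,0,0,0,40],
  ],
)

```text
clock: 18.2
tcp_pos: [0.5948, -0.083, 0.0868]
orientation: [-2.162, -2.279, -0.0]
contact_force: [1.1, -1.3, 0.8]
grip_width: 0.0402
gripper_force: 0.0
```

>>> step_arm(
  moves=[
    [0.4,0,0,0,0,0,40],
    [0.8,0,0,0,0,0,40],
    [0.8,0,0,0,0,0,40],
    [0.8,0,0,0,0,0,40],
  ],
)

```text
clock: 18.6
tcp_pos: [0.5948, -0.0823, 0.0868]
orientation: [2.162, 2.279, -0.0]
contact_force: [-0.0, -0.5, 0.6]
grip_width: 0.0397
gripper_force: 0.1
```

Run:
```python
from h import *
rel((.594,-.0836,.085),3)
f=grab('scene');cv2.imwrite('pics/sc_a.png',cv2.resize(f['image'][210:290,250:330,::-1],None,fx=7,fy=7,interpolation=cv2.INTER_CUBIC))
```

```text
tcp [ 0.5948 -0.0823  0.0868] tooly yaw 3.03 j7 0.42 F [-0.04 -0.49  0.59] w 39.7 t 18.6
shift [-1.3 -0.8  1.8] turn [0.     0.     0.0005]
```

View pics/sc_a.png

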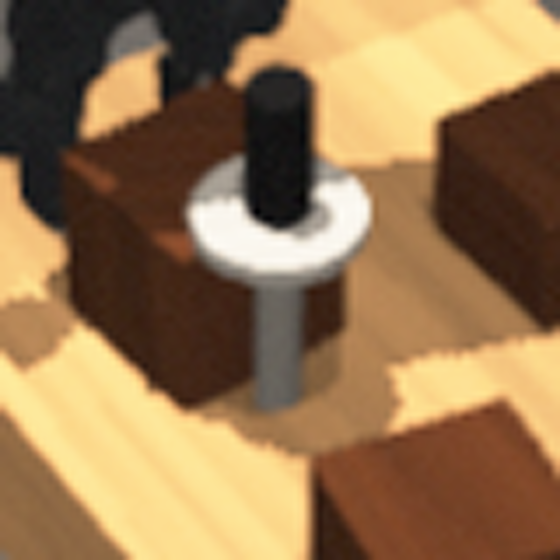

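The block is now under the head. Its base edge runs from crop (190,405) to (345,335), and the shaft enters at (278,405). I'll work out the remaining gap.

Run:
```python
from h import *
f=grab('scene')
def un(u,v,z=.066):
    K=f['mtx'];c=-f['R'].T@f['t'];d=f['R'].T@np.array([(u-K[0,2])/K[0,0],(v-K[1,2])/K[1,1],1]);return c+d*(z-c[2])/d[2]
g=lambda a,b:un(250+(a+.5)/7-.5,210+(b+.5)/7-.5)
A,B=g(190,405),g(345,335);n=(B-A)/np.linalg.norm(B-A);print(A,B,np.linalg.norm(B-A))
for S in [(.5935,-.0055),(.592,-.007)]:
    s=np.array(S)-A[:2];print('dist centre-face',abs(n[0]*s[1]-n[1]*s[0]))
rel((.594,-.0836,.085),3)
```

```text
[ 0.61597339 -0.01421927  0.066     ] [ 0.56184336 -0.01328686  0.066     ] 0.054138056176828715
dist centre-face 0.008330923434654724
dist centre-face 0.0068053115922167146
tcp [ 0.5947 -0.0823  0.0868] tooly yaw 3.03 j7 0.42 F [-0.47 -2.26  0.96] w 39.9 t 18.7
shift [-1.3 -0.8  1.8] turn [-0.      0.      0.0006]
```

>>> step_arm(
  moves=[
    [0.4,0,0,0,0,0,40],
    [0.8,0,0,0,0,0,40],
    [0.8,0,0,0,0,0,40],
    [0.8,0,0,0,0,0,40],
  ],
)

```text
clock: 19.1
tcp_pos: [0.5948, -0.0819, 0.0869]
orientation: [2.162, 2.279, -0.0]
contact_force: [0.2, -3.4, 2.4]
grip_width: 0.0401
gripper_force: 0.7
```

>>> step_arm(
  moves=[
    [0.3,0,0,0,0,0,40],
    [0.6,0,0,0,0,0,40],
    [0.6,0,0,0,0,0,40],
    [0.6,0,0,0,0,0,40],
  ],
)

```text
clock: 19.5
tcp_pos: [0.595, -0.0815, 0.087]
orientation: [2.162, 2.278, 0.0]
contact_force: [1.2, -5.4, 3.1]
grip_width: 0.04
gripper_force: 1.6
```

The force rises and the advance stalls, so the block is touching the shaft. I'll back straight off and then go up.

>>> step_arm(
  moves=[
    [-3,0,0,0,0,0,40],
    [-12,0,0,0,0,0,40],
    [-30,0,0,0,0,0,40],
    [-60,0,-10,0,0,0,40],
    [-90,0,-40,0,0,0,40],
    [-110,0,-80,0,0,0,40],
    [-130,0,-120,0,0,0,40],
    [-150,0,-140,0,0,0,40],
  ],
)

```text
clock: 20.3
tcp_pos: [0.6035, -0.2319, 0.2302]
orientation: [2.16, 2.278, 0.004]
contact_force: [-0.3, -0.5, 0.3]
grip_width: 0.0403
gripper_force: 0.0
```

>>> step_arm(
  moves=[
    [-10,0,0,0,0,0,40],
    [-10,0,0,0,0,0,40],
    [-10,0,0,0,0,0,40],
  ],
)

```text
clock: 20.6
tcp_pos: [0.6024, -0.2391, 0.2249]
orientation: [-2.159, -2.278, 0.001]
contact_force: [-0.0, -0.2, -0.1]
grip_width: 0.0402
gripper_force: 0.0
```

Run:
```python
from h import *
rel((.594,-.0836,.085),3)
f=grab('top');w=cloud(f)
for n,lo,hi,x,y in [('tall',.122,.133,.594,-.05),('mid',.113,.124,.6085,.103),('low',.104,.115,.484,-.008),('stand',.046,.062,.46,-.348)]:
    m=(w[...,2]>lo)&(w[...,2]<hi)&(abs(w[...,0]-x)<.05)&(abs(w[...,1]-y)<.05); print(n,m.sum(),cv2.minAreaRect((w[m][:,:2]*1000).astype(np.float32)))
m=(w[...,2]>.172)&(w[...,2]<.19)&(abs(w[...,0]-.593)<.03)&(abs(w[...,1]+.006)<.03);print('gauge',w[m].mean(0))
g=grab('scene')
a=cv2.resize(f['image'][160:300,250:410,::-1],(400,350));b=cv2.resize(g['image'][180:320,220:380,::-1],(400,350))
cv2.imwrite('pics/end.png',np.hstack([a,b]))
```

```text
tcp [ 0.6024 -0.2391  0.2249] tooly yaw 3.08 j7 0.59 F [-0.   -0.17 -0.13] w 40.2 t 20.6
shift [155.4   0.4 140.2] turn [-0.0028 -0.0022  0.0014]
tall 709 ((593.4393920898438, -38.302032470703125), (60.541263580322266, 67.9537124633789), 1.8986406326293945)
mid 811 ((608.8549194335938, 103.31562805175781), (60.628456115722656, 61.03032302856445), 78.0815200805664)
low 836 ((484.4692687988281, -8.89372444152832), (59.804771423339844, 60.24714279174805), 89.9501953125)
stand 0 ((0.0, 0.0), (0.0, 0.0), 0.0)
gauge [ 0.59153129 -0.00085732  0.18064618]
```

View pics/end.png

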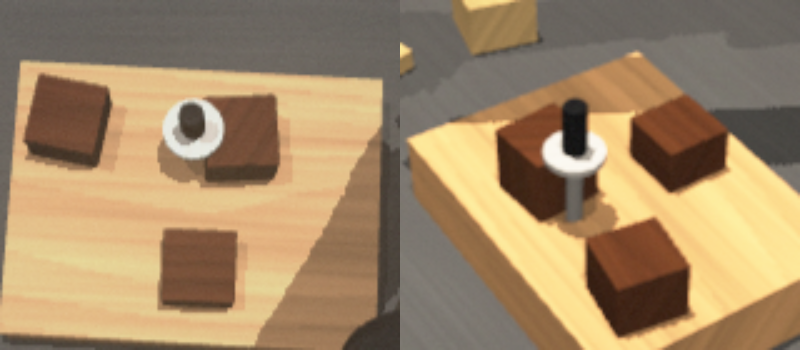

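The block is in place and the other blocks are unmoved. But the handle top has shifted about 6 mm in +y, roughly a 2° lean, so my last nudge pushed the gauge over within its clearance. I'll grip the tall block at its rear and slide it back a millimetre or two so the gauge can right itself.

```bash
cat > tilt.py <<'E'
from h import *
w=cloud(grab('top'))
h=(w[...,2]>.172)&(w[...,2]<.19)&(np.hypot(w[...,0]-.593,w[...,1]+.004)<.025)
d=(w[...,2]>.130)&(w[...,2]<.142)&(np.hypot(w[...,0]-.593,w[...,1]+.004)<.035)
b=(w[...,2]>.122)&(w[...,2]<.1295)&(abs(w[...,0]-.594)<.05)&(w[...,1]<-.035)&(w[...,1]>-.12)
c=lambda m:(cv2.minEnclosingCircle((w[m][:,:2]*1000).astype(np.float32)),w[m][:,2].mean().round(4))
print('handle',c(h));print('disc',c(d));print('block rear y',np.percentile(w[b][:,1],[1,3]) if b.any() else None, 'x',np.percentile(w[b][:,0],[1,99]) if b.any() else None)
# disc plane slope
A=np.c_[w[d][:,:2]-w[d][:,:2].mean(0),np.ones(d.sum())];print('slope',np.linalg.lstsq(A,w[d][:,2],rcond=None)[0])
rel((.5955,-.066,.105),3)
E
python3 tilt.py
```

```text
handle (((592.2595825195312, -0.5203046202659607), 10.074674606323242), np.float64(0.1807))
disc (((594.10009765625, -8.024349212646484), 30.64862823486328), np.float64(0.1353))
block rear y [-0.07251275 -0.07066396] x [0.5637799  0.62298108]
slope [ 0.02498481 -0.02688936  0.13534964]
tcp [ 0.6028 -0.2388  0.2252] tooly yaw 3.14 j7 0.59 F [-0.19  0.07  0.43] w 40.1 t 20.75
shift [172.8   2.5 120.5] turn [-0.0024 -0.0016  0.0024]
```

>>> step_arm(
  moves=[
    [25,1,0,0,0,0,60],
    [60,2,0,0,0,0,80],
    [105,2,0,0,0,0,82],
    [145,2,0,0,0,0,82],
    [168,2,0,0,0,0,82],
    [172,2,0,0,0,0,82],
    [172,2,0,0,0,0,82],
    [172,2,0,0,0,0,82],
  ],
)

```text
clock: 21.55
tcp_pos: [0.5958, -0.0702, 0.2267]
orientation: [2.163, 2.278, -0.001]
contact_force: [0.4, -0.0, 0.3]
grip_width: 0.0823
gripper_force: 0.0
```

```bash
python3 -c "
from h import *
rel((.5950,-.066,.106),3)"
```

```text
tcp [ 0.5958 -0.0702  0.2267] tooly yaw 2.95 j7 0.29 F [ 0.44 -0.01  0.29] w 82.3 t 21.55
shift [  4.3  -0.5 120.7] turn [-0.0003  0.0009 -0.0008]
```

>>> step_arm(
  moves=[
    [1,-1,35,0,0,0,82],
    [1,-1,70,0,0,0,82],
    [1,-1,95,0,0,0,82],
    [1,-1,110,0,0,0,82],
    [1,-1,118,0,0,0,82],
    [1,-1,118,0,0,0,82],
    [1,-1,118,0,0,0,82],
  ],
)

```text
clock: 22.25
tcp_pos: [0.5958, -0.0684, 0.1098]
orientation: [2.162, 2.278, 0.002]
contact_force: [-1.0, 1.1, 0.5]
grip_width: 0.0819
gripper_force: 0.0
```

```bash
python3 -c "
from h import *
rel((.5950,-.066,.106),3)"
```

```text
tcp [ 0.5958 -0.0684  0.1098] tooly yaw 3.0 j7 0.37 F [-0.97  1.06  0.54] w 81.9 t 22.25
shift [ 2.4 -0.7  3.8] turn [ 0.0017  0.0003 -0.    ]
```

>>> step_arm(
  grip_force=20,
  moves=[
    [0,0,0,0,0,0,70],
    [0,0,0,0,0,0,62],
    [0,0,0,0,0,0,56],
    [0,0,0,0,0,0,56],
    [0,0,0,0,0,0,56],
    [0,0,0,0,0,0,56],
  ],
)

```text
clock: 22.85
tcp_pos: [0.5956, -0.0678, 0.1098]
orientation: [2.161, 2.279, 0.002]
contact_force: [-0.8, 1.4, 6.8]
grip_width: 0.0594
gripper_force: 21.4
```

>>> step_arm(
  moves=[
    [-0.4,0,0,0,0,0,56],
    [-0.8,0,0,0,0,0,56],
    [-1.2,0,0,0,0,0,56],
    [-1.6,0,0,0,0,0,56],
    [-1.6,0,0,0,0,0,56],
  ],
)

```text
clock: 23.35
tcp_pos: [0.5957, -0.0683, 0.1099]
orientation: [-2.161, -2.28, -0.003]
contact_force: [-1.6, 2.1, 7.5]
grip_width: 0.0595
gripper_force: 21.5
```

```bash
python3 tilt.py
```

```text
handle (((0.0, 0.0), 0.0), np.float64(nan))
disc (((603.2628784179688, 16.65057945251465), 12.05863094329834), np.float64(0.1349))
block rear y None x None
slope [-0.13675997 -0.22102082  0.13488419]
tcp [ 0.5957 -0.0683  0.1099] tooly yaw 3.07 j7 0.37 F [-1.66  1.18  6.58] w 59.6 t 23.4
shift [ 2.3 -0.   4.9] turn [ 0.0013 -0.0016  0.0013]tilt.py:6: RuntimeWarning: Mean of empty slice.
  c=lambda m:(cv2.minEnclosingCircle((w[m][:,:2]*1000).astype(np.float32)),w[m][:,2].mean().round(4))
  ret = ret.dtype.type(ret / rcount)
```

>>> step_arm(
  moves=[
    [-0.4,0,0,0,0,0,56],
    [-0.8,0,0,0,0,0,56],
    [-1,0,0,0,0,0,56],
    [-1,0,0,0,0,0,56],
    [-1,0,0,0,0,0,56],
  ],
)

```text
clock: 23.9
tcp_pos: [0.5957, -0.0687, 0.1099]
orientation: [-2.16, -2.28, -0.004]
contact_force: [-1.7, 3.8, 7.7]
grip_width: 0.0599
gripper_force: 21.6
```

```bash
cat > st.py <<'E'
from h import *
rel((.5950,-.066,.106),3)
f=grab('scene');w=cloud(f)
from scipy.optimize import least_squares
# cylinder fits: handle z .14-.178 (r 10)
near=np.hypot(w[...,0]-.593,w[...,1]+.004)<.02
p=w[near&(w[...,2]>.142)&(w[...,2]<.178)]
s=least_squares(lambda q:np.hypot(*(p[:,:2]-q).T)-.010,[.593,-.004],loss='soft_l1',f_scale=.002).x
ph=w[near&(w[...,2]>.076)&(w[...,2]<.122)]
print('handle xy',s.round(4),len(p))
d=w[(np.hypot(w[...,0]-.593,w[...,1]+.004)<.033)&(w[...,2]>.130)&(w[...,2]<.140)]
print('disc',len(d),np.array(cv2.minEnclosingCircle((d[:,:2]*1000).astype(np.float32))[0]))
cv2.imwrite('pics/st.png',cv2.resize(f['image'][210:290,250:330,::-1],None,fx=7,fy=7,interpolation=cv2.INTER_CUBIC))
im=f['image'].astype(int).sum(2)
for v in (222,226,230): 
    c=np.where(im[v,278:300]<150)[0]+278; print(v,c.min() if len(c) else 0,c.max() if len(c) else 0)
E
python3 st.py
```

```text
tcp [ 0.5957 -0.0687  0.1099] tooly yaw 3.09 j7 0.37 F [-1.73  3.82  7.67] w 59.9 t 23.9
shift [ 2.8 -0.5  3.9] turn [ 0.001  -0.0023  0.0016]
handle xy [ 0.5909 -0.0012] 144
disc 302 [594.41766357  -5.90939379]
222 280 293
226 278 293
230 278 293
```

View pics/st.png

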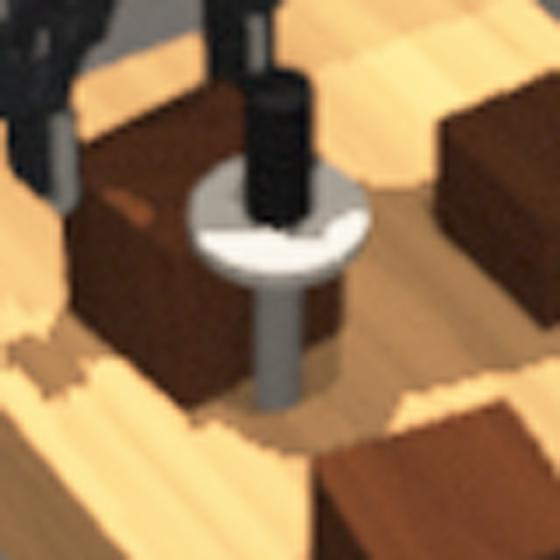

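The fingers at (40,160) and (250,50) hold the block, but its base corner is still at (190,405). Stiction holds it, so I'll pull a bit more.

>>> step_arm(
  moves=[
    [-0.4,0,0,0,0,0,56],
    [-0.8,0,0,0,0,0,56],
    [-1.2,0,0,0,0,0,56],
    [-1.2,0,0,0,0,0,56],
    [-1.2,0,0,0,0,0,56],
  ],
)

```text
clock: 24.45
tcp_pos: [0.5958, -0.0697, 0.1099]
orientation: [-2.16, -2.28, -0.004]
contact_force: [-2.2, 5.0, 7.5]
grip_width: 0.0597
gripper_force: 21.6
```

```bash
python3 st.py
```

```text
tcp [ 0.5958 -0.0697  0.1099] tooly yaw 3.1 j7 0.38 F [-2.22  5.02  7.49] w 59.7 t 24.45
shift [ 3.7 -0.6  3.9] turn [ 0.0011 -0.0026  0.0018]
handle xy [ 0.5909 -0.0017] 143
disc 317 [592.08435059  -6.07067871]
222 279 293
226 278 293
230 278 293
```

>>> step_arm(
  moves=[
    [-0.4,0,0,0,0,0,56],
    [-0.8,0,0,0,0,0,56],
    [-1,0,0,0,0,0,56],
    [-1,0,0,0,0,0,56],
    [-1,0,0,0,0,0,56],
  ],
)

```text
clock: 25.0
tcp_pos: [0.5959, -0.0707, 0.1099]
orientation: [-2.16, -2.28, -0.004]
contact_force: [-1.6, 3.8, 8.1]
grip_width: 0.0597
gripper_force: 21.6
```

```bash
python3 st.py
```

```text
tcp [ 0.5959 -0.0707  0.1099] tooly yaw 3.11 j7 0.38 F [-1.6   3.77  8.13] w 59.7 t 25.0
shift [ 4.7 -0.6  3.9] turn [ 0.0011 -0.0026  0.0019]
handle xy [ 0.5907 -0.0021] 140
disc 316 [594.13983154  -6.2366457 ]
222 278 293
226 278 293
230 278 293
```

>>> step_arm(
  moves=[
    [-0.5,0,0,0,0,0,56],
    [-1,0,0,0,0,0,56],
    [-1,0,0,0,0,0,56],
    [-1,0,0,0,0,0,56],
  ],
)

```text
clock: 25.45
tcp_pos: [0.5959, -0.0712, 0.1099]
orientation: [-2.159, -2.28, -0.004]
contact_force: [-2.8, 5.5, 8.0]
grip_width: 0.0597
gripper_force: 21.6
```

```bash
python3 st.py
```

```text
tcp [ 0.5959 -0.0712  0.1099] tooly yaw 3.13 j7 0.38 F [-2.82  5.51  7.98] w 59.7 t 25.45
shift [ 5.3 -0.6  3.9] turn [ 0.0011 -0.003   0.0023]
handle xy [ 0.5909 -0.0025] 141
disc 332 [593.95275879  -6.03676462]
222 278 293
226 278 293
230 278 293
```

>>> step_arm(
  moves=[
    [0,0,0,0,0,0,66],
    [0,0,0,0,0,0,80],
    [0,0,0,0,0,0,82],
    [0,0,0,0,0,0,82],
    [-5,0,-40,0,0,0,82],
    [-10,0,-80,0,0,0,82],
    [-40,0,-120,0,0,0,82],
    [-80,0,-120,0,0,0,82],
  ],
)

```text
clock: 26.3
tcp_pos: [0.6032, -0.1532, 0.2346]
orientation: [2.152, 2.279, 0.01]
contact_force: [0.7, -1.0, -0.5]
grip_width: 0.0822
gripper_force: 0.0
```

>>> step_arm(
  moves=[
    [-40,0,0,0,0,0,82],
    [-80,0,0,0,0,0,82],
    [-90,0,0,0,0,0,82],
    [-90,0,0,0,0,0,82],
  ],
)

```text
clock: 26.7
tcp_pos: [0.6034, -0.246, 0.2286]
orientation: [2.166, 2.275, -0.002]
contact_force: [0.8, 1.1, -0.8]
grip_width: 0.082
gripper_force: 0.0
```

```bash
python3 tilt.py; python3 st.py
```

```text
handle (((592.6592407226562, -6.009491443634033), 9.688009262084961), np.float64(0.181))
disc (((592.2485961914062, -8.964033126831055), 27.254100799560547), np.float64(0.1357))
block rear y [-0.07467214 -0.07291551] x [0.56450162 0.62327789]
slope [-0.00581866  0.00885217  0.1356953 ]
tcp [ 0.604  -0.2435  0.2284] tooly yaw 2.96 j7 0.6 F [ 0.48  0.71 -0.34] w 82.3 t 26.75
shift [177.6   0.7 123.5] turn [-0.0006 -0.0005 -0.0007]
tcp [ 0.604  -0.2435  0.2284] tooly yaw 2.96 j7 0.6 F [ 0.48  0.71 -0.34] w 82.3 t 26.75
shift [177.7   0.2 122.5] turn [-0.0006 -0.0005 -0.0007]
handle xy [ 0.5908 -0.0067] 141
disc 299 [594.56079102  -7.69037056]
222 283 292
226 283 292
230 284 292
```

The gauge is upright again (handle at y −6.0 mm, about −6.6 mm before the push). The block sits about 1 mm from the shaft, under the head, and the arm is clear.

```bash
python3 -c "
from bench import r
print(r.hand_in())"
```

```text
the job is handed in; nothing more can be done
None
```

I handed the job in: the gauge stands upright on the bottom of the hole, about 32 mm deep, and the tallest block lies under its head, about 1–2 mm from the shaft (my first push leaned the gauge about 2°, so I slid the block back about 2 mm to right it); the other two blocks did not move.

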